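Put three mixed-up frame sleeves into the lugs they fit

ROBOT

A 6-joint arm with a two-finger parallel gripper is mounted at the origin on a cart in front of the work surface, level with it; the furniture and walls round the work are solid. World frame = base frame: x ahead of the robot, y to its left, z up, the work surface at z = 0. Lengths are in m, angles in rad, forces in N, time in s.
With the tool pointing down it reaches from about 0.225 to 0.875 m from the base axis. Payload 3.4 kg.
Tool frame: the origin (TCP) lies at the very end of the fingers, on their centre line; the grasp point (between the pads) lies 19 mm behind it; z points along the fingers, y is the direction in which the jaws open and shut (so a half turn about z gives the same grasp; the last joint's range is limited). The gripper opens to 85 mm and grips with 20 to 120 N. Pads are 22 mm wide; open, the fingers measure 114 mm over their backs; the gripper's body (76 mm by 85 mm) begins 54 mm behind the grasp point. The pads swing forward as they close: fully open they stand 13 mm farther back than shut.
Start: joints at [1.097, 0.276, 1.505, -0, 1.361, -0.121], TCP at [0.199, 0.54, 0.231] pointing down, gripper open.
Joint ranges: [-2.89, 2.89], [-0.75, 2.08], [0.22, 2.7], [-1.18, 4.32], [0.11, 2.71], [-2.7, 2.7]. Speed limits (rad/s): [2.57, 2.57, 3.14, 3.14, 3.14, 3.14].

INTERFACE

Orientations are given as a unit quaternion [w, x, y, z].
In Python, from rig import get_state, get_image, camera_model, sign_off gives the robot as it stands. The module is installed in compiled form; this text tells all that it offers.
- The arm moves only by the tool drive_tool, never from a script. Its argument "motion" is text: rows parted by semicolons, each of 7 numbers parted by spaces: the turn, a rotation vector about the tool's x, y, z in degrees, then the shift along the tool's x, y, z in m, then the opening in per cent of the stroke, from 0 (shut) to 100 (fully open). In form: wx wy wz tx ty tz hand; .... A call has 1 to 12 rows; each row shifts and turns the pose as measured when the row begins, along the tool's axes as they then stand; what a row does not reach is not made up. A row lasts 1/8 s, in which the tool goes at most 62.5 mm and 10.7 degrees, less where a joint would pass 70% of its speed; a pose out of reach is approached as far as the arm can. A call is refused whole if a number of a shift passes 0.0625 or a number of a turn 10.7, either way. A call with a gripper value outside its range is refused whole. The fingers move at their own pace and stop on an object; "newtons" is the grip in N (left out, the last holds). Time passes only in rows, so rows that do not move let the fingers close. It gives the time, the measured TCP pose, the force and the opening at its end, in the units of the state.
- get_state(): the state, without advancing time (a new reading comes with each control period).
- get_image(name): name is "scene" or "side" or "wrist"; returns (picture, depth): 420x560x3 uint8, red, green, blue; 420x560 float32, m along the optical axis (not along the pixel's ray), 0 where there is no reading.
- camera_model(name): a dict with "camera_matrix" (3x3 intrinsics, pixels), "D" ([k1, k2, p1, p2, k3] as OpenCV has them; the pictures are not rectified), "cam_to_world" (4x4, takes a point from camera to world coordinates); the wrist camera has in their place "T_tool_cam" (4x4, takes a point from camera to tool coordinates, whose origin is the TCP and whose axes are the flange's). Camera axes: x right, y up, looking along -z (the intrinsics and any distortion apply to the point x, -y, -z); pixel columns grow to the right and rows downward; lengths in m; the calibration is good to about 2 mm. A picture is of the moment at which its call begins: read the wrist's pose just before it. camera_model takes no time and is no camera call.
- sign_off(): hands the job in, once; it reports no verdict.
The state is a dict: "clock": time; "qpos": joint angles; "qd": joint speeds; "effort": joint torques, N m; "position": TCP position; "ee_rot": TCP orientation; "contact_force": force on the tool from outside, world axes, zero at the start; "moment": the same for the moment, N m; "width": finger opening in m.
Only numpy, scipy, OpenCV 4.12 (cv2) and the standard library are available. Lean on these libraries where they do the work, as an engineer would, in place of code of your own. Each camera call takes 0.05 s, during which the arm holds its last target.

TASK

The three aluminium sleeves for the plywood bicycle frame have been stood in the wrong lugs. Move them round so that each sleeve stands upright in the lug whose bore fits it, right down on the bench. The rubber mat is free to set one aside on meanwhile; leave the small ball bearing that lies beside the lugs where it is.

Things in the scene. Friction and masses are not known exactly. Their poses are not given: they have to be found in the camera images.
- head_sleeve: Widest aluminium tube (for the head tube): 58 mm outside diameter, 85 mm long, wall 5 mm, about 0.19 kg, shallow glue grooves round it. At the start it stands on top of the bb_lug, whose bore is too small for it. The origin is on its axis at its lower end, z along the axis (up as it stands); it is round, so its yaw does not matter.
- bb_sleeve: Middle aluminium tube (bottom bracket shell), the shortest: 43 mm outside diameter, 73 mm long, wall 4.5 mm, about 0.11 kg, thread inside its upper mouth. At the start it stands on top of the seat_lug, whose bore is too small for it. The origin is on its axis at its lower end, z along the axis (up as it stands); it is round, so its yaw does not matter.
- seat_sleeve: Slimmest and tallest aluminium tube (seat post sleeve): 28 mm outside diameter, 95 mm long, wall 4 mm, about 0.08 kg, a saw slot down one side of its upper end. At the start it stands on the bench loosely inside the much wider bore of the head_lug, up to 13 mm off its centre. The origin is on its axis at its lower end, z along the axis (up as it stands); it is round, so its yaw does not matter.
- head_lug: Largest plywood lug, 30 mm thick: round boss of 88 mm diameter with two stubs in a V, the stubs reaching 57 mm from the bore's axis. Upright through bore of 64 mm, for the head_sleeve (3 mm of play all round), its top edge chamfered to 71 mm. It is taped down to the bench and does not move. The origin is on the bore's axis at the underside (bench height), z up; its yaw only turns the stubs.
- bb_lug: Middle plywood lug, 30 mm thick: round boss of 72 mm diameter with three stubs that reach 53 mm from the bore's axis. Upright through bore of 49 mm, for the bb_sleeve (3 mm of play all round), its top edge chamfered to 56 mm. It is taped down to the bench and does not move. The origin is on the bore's axis at the underside (bench height), z up; its yaw only turns the stubs.
- seat_lug: Smallest plywood lug, 30 mm thick: a straight bar 106 mm long and 34 mm wide with a round boss of 58 mm diameter in its middle. Upright through bore of 34 mm, for the seat_sleeve (3 mm of play all round), its top edge chamfered to 41 mm. It is taped down to the bench and does not move. The origin is on the bore's axis at the underside (bench height), z up; its yaw only turns the stubs.
- rubber_mat: Black ribbed rubber mat, 90 x 90 mm, 4 mm thick, empty: the free spot. It is fixed to the bench. The origin is at the centre of its underside, at bench height.
- ball_bearing: Bystander, not to be moved: a steel ball bearing 32 mm across and 9 mm high that lies flat on the bench close to the lugs. The origin is at the centre of its underside.
- plywood_yoke: Obstacle, fixed, always in the same place: a tall upright plywood yoke, 0.7 m high, foot about 130 x 100 mm, on the right behind the lugs. Keep wrist and forearm clear: do not swing out wide past it. The origin is at the middle of its foot. Opposite it, 0.30 m and more to its left (+y), the fixed rim of a tilted bicycle wheel hangs 0.10 to 0.20 m above the bench: keep clear of it too.
Mind the look-alikes: they are no part of the job. Leave any pink look-alike of the head_sleeve alone.

How it is judged:
At the end, for the whole second after the job is handed in: Each sleeve stands upright (within 0.12 rad) in its own lug, its axis within 8 mm of the bore's axis and its lower end less than 5 mm above the bench, released and at rest; the ball bearing is within 20 mm of where it was (horizontal distance between seat_sleeve and seat_lug below 0.008 m and z of seat_sleeve in the frame of seat_lug below 0.005 m and angle between each of seat_sleeve, bb_sleeve, head_sleeve's own z axis and vertical below 0.12 rad and linear speed of each of seat_sleeve, bb_sleeve, head_sleeve below 0.02 m/s and angular speed of each of seat_sleeve, bb_sleeve, head_sleeve below 0.2 rad/s and horizontal distance between bb_sleeve and bb_lug below 0.008 m and z of bb_sleeve in the frame of bb_lug below 0.005 m and horizontal distance between head_sleeve and head_lug below 0.008 m and z of head_sleeve in the frame of head_lug below 0.005 m and distance of ball_bearing from where it was at the start of the episode below 0.02 m); the robot touches nothing.
It fails at once if the ball bearing was pushed away (distance of ball_bearing from where it was at the start of the episode above 0.03 m).
It also fails if it takes over 112 s, if anything falls off the work surface, if the arm or the gripper's body presses on something with over 40 N, if the wrist force passes 120 N, or if a joint passes its speed limit or range.

## Working session

There is one attempt and no reset: what is moved stays moved. The work goes in short steps, Python scripts to look and compute and a tool call to move; the robot and the scene stay as the last step left them, time stands still between calls to the robot, and variables do not carry over. Pictures are saved under pics/ and viewed, and the job is handed in when it is done.

Besides the shell and the picture viewer there is one more tool, called after "Request:" as a command line: name --argument value ..., lists and objects as JSON in quotes. drive_tool: Moves the arm, as the interface text tells. Its arguments: {"type":"object","properties":{"motion":{"type":"string"},"newtons":{"type":"number"}},"required":["motion"]}

```bash
mkdir -p pics; cat > h.py <<'E'
import numpy as np, cv2
from rig import get_state, get_image, camera_model, sign_off
from scipy.spatial.transform import Rotation as R
def snap(name,fn):
    s=get_state(); im,d=get_image(name)
    cv2.imwrite('pics/'+fn+'.png',im[:,:,::-1]); np.save('pics/'+fn+'_d.npy',d)
    m=camera_model(name); 
    if name=='wrist':
        q=s['ee_rot']; T=np.eye(4); T[:3,:3]=R.from_quat([q[1],q[2],q[3],q[0]]).as_matrix(); T[:3,3]=s['position']
        M=T@np.array(m['T_tool_cam'])
    else: M=np.array(m['cam_to_world'])
    np.savez('pics/'+fn+'.npz',M=M,K=np.array(m['camera_matrix']),D=np.array(m['D']))
    return im,d
def cloud(fn):
    d=np.load('pics/'+fn+'_d.npy'); z=np.load('pics/'+fn+'.npz'); h,w=d.shape
    u,v=np.meshgrid(np.arange(w),np.arange(h))
    p=cv2.undistortPoints(np.stack([u.ravel(),v.ravel()],1).astype(np.float64)[:,None],z['K'],z['D'])[:,0]
    P=np.stack([p[:,0]*d.ravel(),-p[:,1]*d.ravel(),-d.ravel()],1)
    W=P@z['M'][:3,:3].T+z['M'][:3,3]
    W[d.ravel()<=0]=np.nan
    return W.reshape(h,w,3)
def px(fn,u,v,zw):
    z=np.load('pics/'+fn+'.npz')
    p=cv2.undistortPoints(np.array([[[u,v]]],float),z['K'],z['D'])[0,0]
    r=z['M'][:3,:3]@np.array([p[0],-p[1],-1]); c=z['M'][:3,3]
    return c+r*(zw-c[2])/r[2]
E
python3 - <<'E'
from h import *
for n in ('scene','side','wrist'): snap(n,n+'0'); print(n,np.load(f'pics/{n}0.npz')['M'].round(3).tolist())
s=get_state()
for k in s: print(k,np.round(s[k],4))
E
```

```text
scene [[0.861, 0.354, -0.365, 0.192], [-0.508, 0.622, -0.596, -0.676], [0.017, 0.698, 0.715, 0.673], [0.0, 0.0, 0.0, 1.0]]
side [[0.559, -0.722, 0.408, 0.976], [0.829, 0.486, -0.276, -0.463], [0.001, 0.492, 0.87, 0.971], [0.0, 0.0, 0.0, 1.0]]
wrist [[0.345, -0.903, -0.256, 0.132], [0.939, 0.332, 0.095, 0.563], [-0.001, -0.273, 0.962, 0.373], [0.0, 0.0, 0.0, 1.0]]
clock 0.15
qpos [ 1.097   0.2765  1.5058  0.      1.3607 -0.121 ]
qd [ 0.0011 -0.0023 -0.0027 -0.0003 -0.0011  0.0018]
effort [ 1.30000e-03 -4.17143e+01 -2.46033e+01 -3.00000e-04  7.70000e-03
  0.00000e+00]
position [0.1985 0.5392 0.2306]
ee_rot [-2.000e-04  1.755e-01  9.845e-01 -7.000e-04]
contact_force [1.3281 0.0074 0.1555]
moment [-0.0206 -0.0288  0.0288]
width 0.0852
```

View pics/scene0.png

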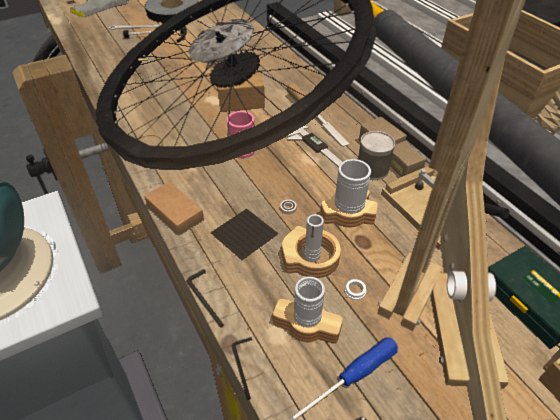

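View pics/side0.png

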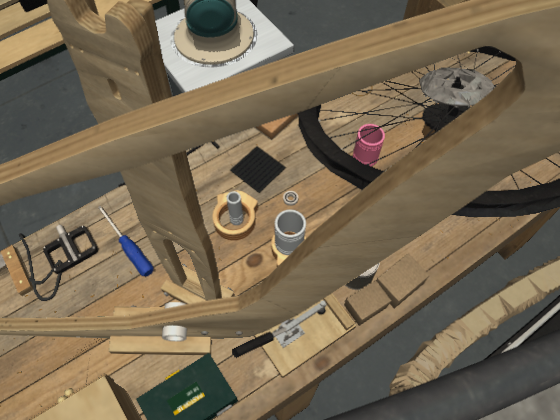

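View pics/wrist0.png

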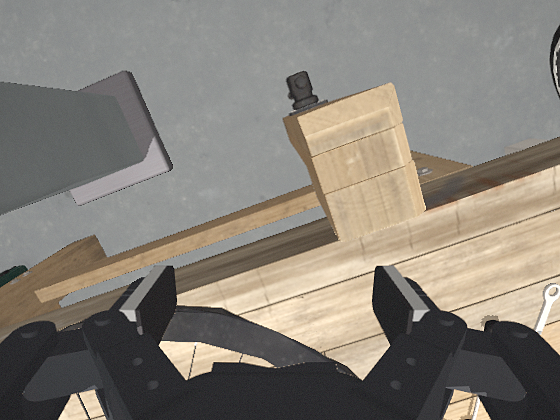

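The scene view shows the head_sleeve on the bb_lug (352,185), the seat_sleeve in the head_lug (314,240), the bb_sleeve on the seat_lug (308,305) and the mat at (244,233). There are two small rings, at (288,206) and (355,289). The pink look-alike is at (240,130).

```bash
python3 - <<'E'
from h import *
im=cv2.imread('pics/scene0.png')
c=cv2.resize(im[140:360,200:410],None,fx=2.7,fy=2.7,interpolation=cv2.INTER_CUBIC); cv2.imwrite('pics/scene0c.png',c)
im=cv2.imread('pics/side0.png')
c=cv2.resize(im[140:280,190:330],None,fx=4,fy=4,interpolation=cv2.INTER_CUBIC); cv2.imwrite('pics/side0c.png',c)
for f in('scene0','side0'):
  W=cloud(f); np.save(f'pics/{f}_W.npy',W)
W=np.load('pics/scene0_W.npy')
for n,(u,v) in dict(mat=(244,233),ring1=(288,206),ring2=(355,289),wheelbottom=(195,150),yokefoot=(400,300),can=(376,140)).items():
  print(n,W[v,u].round(3), px('scene0',u,v,0).round(3))
E
```

```text
mat [ 0.426 -0.138  0.005] [ 0.428 -0.134  0.   ]
ring1 [ 0.535 -0.115  0.001] [ 0.535 -0.114  0.   ]
ring2 [ 0.534 -0.341  0.   ] [ 0.534 -0.34   0.   ]
wheelbottom [0.402 0.003 0.112] [0.444 0.139 0.   ]
yokefoot [ 0.56  -0.415  0.046] [ 0.587 -0.396  0.   ]
can [ 0.751 -0.102  0.074] [ 0.82  -0.031  0.   ]
```

View pics/scene0c.png

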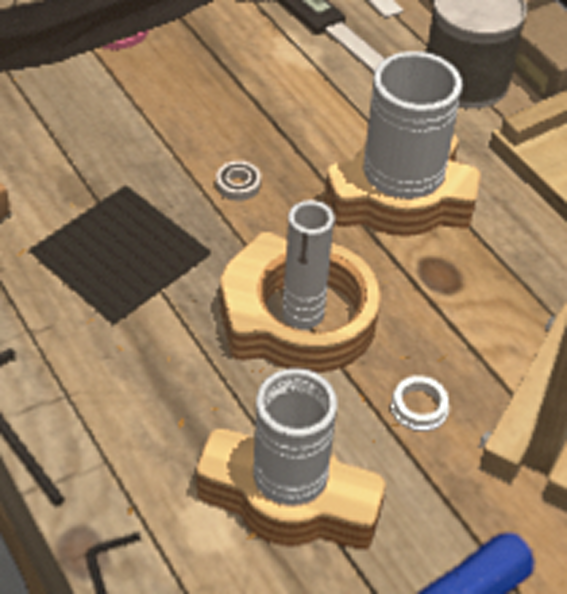

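View pics/side0c.png

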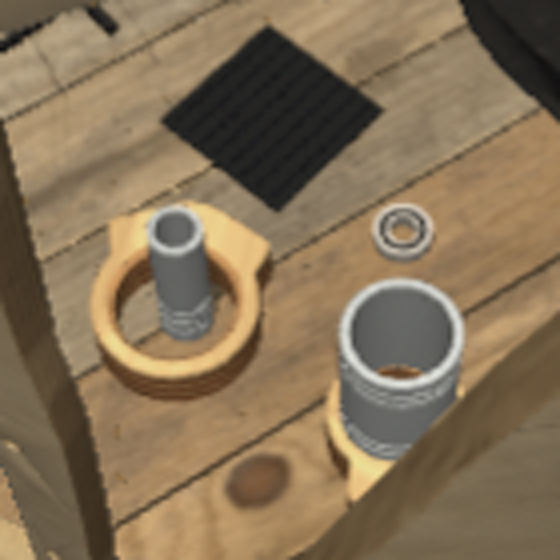

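Crops: the ball bearing (dark race) is at (288,206) and a plain white ring at (355,289); the other sleeve and lug positions are as before. Next I measure centres from the depth clouds.

```bash
cat >> h.py <<'E'
from scipy.optimize import least_squares
def circ(P,r0=None):
    c0=np.r_[np.median(P,0)]
    if r0 is None:
        s=least_squares(lambda p:np.hypot(*(P-p[:2]).T)-p[2],np.r_[c0,.03],loss='soft_l1',f_scale=.001)
    else: s=least_squares(lambda p:np.hypot(*(P-p[:2]).T)-r0,c0,loss='soft_l1',f_scale=.001)
    return s.x, np.median(abs(s.fun))
E
python3 - <<'E'
from h import *
box=dict(head=((325,380),(150,230)),seat=((276,345),(205,278)),bb=((265,345),(270,342)))
W=np.load('pics/scene0_W.npy'); V=np.load('pics/side0_W.npy').reshape(-1,3)
for n,(a,b) in box.items():
    P=W[b[0]:b[1],a[0]:a[1]].reshape(-1,3); P=P[~np.isnan(P[:,0])]
    h,e=np.histogram(P[:,2],np.arange(-.005,.13,.005)); print(n,dict(zip((e[:-1]*1000).round().astype(int).tolist(),h.tolist())))
E
```

```text
head {-5: 296, 0: 1088, 5: 187, 10: 109, 15: 102, 20: 118, 25: 173, 30: 436, 35: 83, 40: 88, 45: 99, 50: 101, 55: 102, 60: 98, 65: 99, 70: 102, 75: 108, 80: 101, 85: 103, 90: 110, 95: 130, 100: 117, 105: 117, 110: 139, 115: 172, 120: 0}
seat {-5: 521, 0: 1603, 5: 280, 10: 228, 15: 210, 20: 219, 25: 458, 30: 903, 35: 51, 40: 38, 45: 36, 50: 30, 55: 28, 60: 35, 65: 33, 70: 32, 75: 46, 80: 63, 85: 52, 90: 66, 95: 70, 100: 11, 105: 1, 110: 0, 115: 0, 120: 0}
bb {-5: 773, 0: 1929, 5: 190, 10: 154, 15: 166, 20: 132, 25: 363, 30: 719, 35: 55, 40: 46, 45: 58, 50: 48, 55: 70, 60: 77, 65: 85, 70: 91, 75: 87, 80: 104, 85: 109, 90: 92, 95: 103, 100: 248, 105: 25, 110: 0, 115: 0, 120: 0}
```

```bash
python3 - <<'E'
from h import *
box=dict(head=((325,380),(150,230),.115,.029,.024),seat=((276,345),(205,278),.095,.014,.010),bb=((265,345),(270,342),.103,.0215,.017))
W=np.load('pics/scene0_W.npy'); V=np.load('pics/side0_W.npy')
def annfit(P,ro,ri):
    f=lambda p:(lambda r:np.maximum(r-ro,0)+np.maximum(ri-r,0))(np.hypot(*(P-p).T))
    s=least_squares(f,np.median(P,0),loss='soft_l1',f_scale=.001,diff_step=1e-4); return s.x,np.median(s.fun),len(P)
for n,(a,b,zt,ro,ri) in box.items():
    P=W[b[0]:b[1],a[0]:a[1]].reshape(-1,3); P=P[~np.isnan(P[:,0])]
    T=P[abs(P[:,2]-zt-.001)<.004]; print(n,'rim',annfit(T[:,:2],ro,ri), T[:,2].mean())
    M=P[(P[:,2]>.04)&(P[:,2]<zt-.02)]; print('  body',circ(M[:,:2],ro),circ(M[:,:2]))
    if n=='seat':
        L=P[(P[:,2]>.008)&(P[:,2]<.026)]
        print('lug', circ(L[:,:2],.044)); 
        T=P[abs(P[:,2]-.031)<.003]; print(annfit(T[:,:2],.044,.0355))
    else:
        T=P[abs(P[:,2]-.031)<.003][:,:2]; print('lugtop bounds',T.min(0),T.max(0),T.mean(0))
print('side')
for n,(a,b),zt,ro,ri in (('head',((268,310),(205,262)),.115,.029,.024),('seat',((205,262),(185,245)),.095,.014,.010)):
    P=V[b[0]:b[1],a[0]:a[1]].reshape(-1,3); P=P[~np.isnan(P[:,0])]
    T=P[abs(P[:,2]-zt-.001)<.004]; print(n,'rim',annfit(T[:,:2],ro,ri), T[:,2].mean())
    if n=='seat':
        T=P[abs(P[:,2]-.031)<.003]; print(annfit(T[:,:2],.044,.0355))
# wheel & yoke extents
Wf=W.reshape(-1,3)
for lo in np.arange(-.1,.5,.1):
    m=(Wf[:,1]>lo)&(Wf[:,1]<lo+.1)&(Wf[:,0]>.15)&(Wf[:,0]<.7)&(Wf[:,2]>.06)
    if m.any(): print('y',lo.round(1),Wf[m].min(0).round(3),Wf[m].max(0).round(3))
m=(Wf[:,2]>.1)&(Wf[:,1]<-.2)&(Wf[:,1]>-.8); 
for z in np.arange(.1,.5,.05):
    q=m&(abs(Wf[:,2]-z)<.02)&(Wf[:,0]<.9); print('z',z.round(2),Wf[q].min(0).round(3),Wf[q].max(0).round(3))
print(camera_model('wrist')['T_tool_cam'], camera_model('wrist')['camera_matrix'])
E
```

```text
head rim (array([ 0.62502894, -0.19052812]), np.float64(0.0), 263) 0.11533311281049767
  body (array([ 0.62669115, -0.18968804]), np.float64(0.001467031650072885)) (array([ 0.65647714, -0.15583993,  0.07082922]), np.float64(0.003093609953099971))
lugtop bounds [ 0.57149889 -0.23627533] [ 0.73663681 -0.08705152] [ 0.62507183 -0.19994802]
seat rim (array([ 0.50865925, -0.24425469]), np.float64(0.0), 117) 0.09505156618557943
  body (array([ 0.50906969, -0.24350963]), np.float64(0.0005134979883089285)) (array([ 0.53878497, -0.20476229,  0.06108161]), np.float64(0.001580065472188745))
lug (array([ 0.50895833, -0.24673782]), np.float64(0.013125563466996316))
(array([ 0.50907692, -0.24332352]), np.float64(0.002579406313231482), 1183)
bb rim (array([ 0.42513826, -0.35856758]), np.float64(0.0), 273) 0.10335331119924275
  body (array([ 0.42524312, -0.35861417]), np.float64(0.0009303566182868941)) (array([ 0.4242121 , -0.35998663,  0.0194533 ]), np.float64(0.0005402172284778538))
lugtop bounds [ 0.38106855 -0.40791065] [ 0.46956075 -0.3099857 ] [ 0.42288737 -0.36393056]
side
head rim (array([ 0
[... 625 characters left out ...]
549 -0.431  0.18 ] [ 0.751 -0.33   0.22 ]
z 0.25 [ 0.55  -0.431  0.23 ] [ 0.763 -0.319  0.27 ]
z 0.3 [ 0.549 -0.431  0.28 ] [ 0.773 -0.306  0.32 ]
z 0.35 [ 0.554 -0.428  0.33 ] [ 0.777 -0.302  0.37 ]
z 0.4 [ 0.556 -0.427  0.38 ] [ 0.657 -0.378  0.42 ]
z 0.45 [ 0.558 -0.426  0.43 ] [ 0.654 -0.379  0.47 ]
[[ 7.08624620e-04  9.62016655e-01  2.72989843e-01  7.02188563e-02]
 [ 9.99999195e-01 -3.94272965e-04 -1.20637049e-03 -6.05547594e-04]
 [-1.05291599e-03  2.72990478e-01 -9.62016159e-01 -1.42315798e-01]
 [ 0.00000000e+00  0.00000000e+00  0.00000000e+00  1.00000000e+00]] [[333.55139325   0.         273.98330575]
 [  0.         333.55139325 212.24806774]
 [  0.           0.           1.        ]]
```

```bash
python3 - <<'E'
from h import *
W=np.load('pics/scene0_W.npy')
for u,v in((244,209),(277,233),(245,257),(211,234)): print(px('scene0',u,v,.004).round(3))
Wf=np.concatenate([W.reshape(-1,3),np.load('pics/side0_W.npy').reshape(-1,3)]); Wf=Wf[~np.isnan(Wf[:,0])]
m=(Wf[:,1]>-.16)&(Wf[:,1]<.2)&(Wf[:,0]>.2)&(Wf[:,0]<.7)&(Wf[:,2]>.05)
P=Wf[m]; 
for x in np.arange(.25,.7,.025):
    q=P[abs(P[:,0]-x)<.012]
    if len(q):
        i=np.argsort(q[:,1])[:3]; print(x.round(3),q[i].round(3).tolist())
P=W[190:225,272:305].reshape(-1,3);P=P[(P[:,2]>.004)&(P[:,2]<.02)];print('bearing',np.median(P,0),P.min(0),P.max(0))
E
```

```text
[ 0.454 -0.082  0.004]
[ 0.48  -0.168  0.004]
[ 0.402 -0.189  0.004]
[ 0.372 -0.11   0.004]
0.275 [[0.287, 0.143, 0.057], [0.286, 0.15, 0.055], [0.287, 0.152, 0.056]]
0.3 [[0.311, 0.086, 0.072], [0.312, 0.088, 0.074], [0.31, 0.089, 0.071]]
0.325 [[0.336, 0.051, 0.087], [0.335, 0.054, 0.085], [0.334, 0.056, 0.085]]
0.35 [[0.362, 0.023, 0.097], [0.359, 0.025, 0.097], [0.361, 0.025, 0.066]]
0.375 [[0.383, -0.002, 0.109], [0.385, -0.002, 0.108], [0.386, -0.001, 0.109]]
0.4 [[0.412, -0.023, 0.119], [0.41, -0.02, 0.118], [0.409, -0.02, 0.119]]
0.425 [[0.435, -0.037, 0.127], [0.436, -0.037, 0.129], [0.437, -0.037, 0.098]]
0.45 [[0.462, -0.05, 0.137], [0.46, -0.049, 0.138], [0.461, -0.048, 0.138]]
0.475 [[0.486, -0.06, 0.151], [0.487, -0.059, 0.12], [0.485, -0.059, 0.118]]
0.5 [[0.509, -0.068, 0.127], [0.507, -0.068, 0.127], [0.511, -0.067, 0.157]]
0.525 [[0.532, -0.072, 0.134], [0.537, -0.072, 0.137], [0.526, -0.072, 0.134]]
0.55 [[0.562, -0.077, 0.145], [0.558, -0.075, 0.142], [0.554, -0.075, 0.141]]
0.575 [[0.584, -0.078, 0.153], [0.575, -0.078, 0.151], [0.578, -0.077, 0.151]]
0.6 [[0.595, -0.078, 0.156], [0.591, -0.078, 0.155], [0.6, -0.078, 0.159]]
0.625 [[0.618, -0.16, 0.111], [0.614, -0.074, 0.163], [0.618, -0.074, 0.162]]
0.65 [[0.638, -0.07, 0.17], [0.639, -0.07, 0.168], [0.647, -0.07, 0.172]]
0.675 [[0.663, -0.065, 0.177], [0.663, -0.065, 0.176], [0.666, -0.065, 0.176]]
bearing [ 0.52953402 -0.12179767  0.0093198 ] [ 0.49269192 -0.15570523  0.00411477] [ 0.54626945 -0.07303171  0.01238937]
```

Request:
drive_tool --motion "0 0 0 0 0 -0.06 100; 0 0 0 0 0 -0.06 100; 0 0 0 -0.032 -0.041 0 100; 0 0 0 -0.032 -0.041 0 100; 0 0 0 -0.032 -0.041 0 100; 0 0 0 -0.032 -0.041 0 100; 0 0 0 -0.032 -0.041 0 100; 0 0 0 -0.032 -0.041 0 100" --newtons 40

```text
clock: 1.15
position: [0.2957, 0.2362, 0.3521]
ee_rot: [0.0, 0.172, 0.985, -0.004]
contact_force: [0.9, 0.9, -0.2]
width: 0.0853
```

```bash
cat >> h.py <<'E'
def Tnow():
    s=get_state(); q=s['ee_rot']; Rm=R.from_quat([q[1],q[2],q[3],q[0]]).as_matrix(); return np.array(s['position']),Rm,s
def plan(target, yaw_deg=None):
    """print tool-frame shift to reach target (world) and tilt correction turn"""
    p,Rm,s=Tnow(); d=np.array(target)-p
    y=Rm[:,1]; yaw=np.arctan2(y[1],y[0]) if yaw_deg is None else np.radians(yaw_deg)
    yy=np.array([np.cos(yaw),np.sin(yaw),0]); z=np.array([0,0,-1.]); x=np.cross(yy,z)
    Rd=np.stack([x,yy,z],1); rv=np.degrees(R.from_matrix(Rm.T@Rd).as_rotvec())
    print('t',round(s['clock'],2),'pos',p.round(4),'yaw',np.degrees(np.arctan2(y[1],y[0])).round(1),'dw',d.round(4),'tool',(Rm.T@d).round(4),'turn',rv.round(2),'q',np.round(s['qpos'],2),'w',round(s['width'],4),'F',np.round(s['contact_force'],1))
E
python3 -c "
from h import *
plan([.45,-.25,.35])"
```

```text
t 1.15 pos [0.2957 0.2362 0.3521] yaw 70.2 dw [ 0.1543 -0.4862 -0.0021] tool [-0.3096 -0.4053  0.0054] turn [-0.4  0.1  0. ] q [ 0.5  -0.08  1.62 -0.01  1.6  -0.73] w 0.0853 F [ 0.9  0.9 -0.2]
```

Request:
drive_tool --motion "0 0 0 -0.031 -0.041 0 100; 0 0 0 -0.031 -0.041 0 100; 0 0 0 -0.031 -0.041 0 100; 0 0 0 -0.031 -0.041 0 100; 0 0 0 -0.031 -0.041 0 100; 0 0 0 -0.031 -0.041 0 100; 0 0 0 -0.031 -0.041 0 100; 0 0 0 -0.025 -0.041 0 100; 0 0 0 -0.01 -0.04 0 100; 0 0 0 0 0 0 100"

```text
clock: 2.4
position: [0.409, -0.2131, 0.3529]
ee_rot: [0.001, 0.174, 0.985, -0.002]
contact_force: [0.3, 0.7, 0.4]
width: 0.0853
```

```bash
python3 -c "
from h import *
plan([.425,-.358,.35])
snap('wrist','w1')"
```

```text
t 2.4 pos [ 0.409  -0.2131  0.3529] yaw 69.9 dw [ 0.016  -0.1449 -0.0029] tool [-0.0648 -0.1305  0.0036] turn [-0.24  0.14  0.  ] q [-0.63  0.05  1.49 -0.    1.6  -1.85] w 0.0853 F [0.3 0.7 0.4]
```

View pics/w1.png

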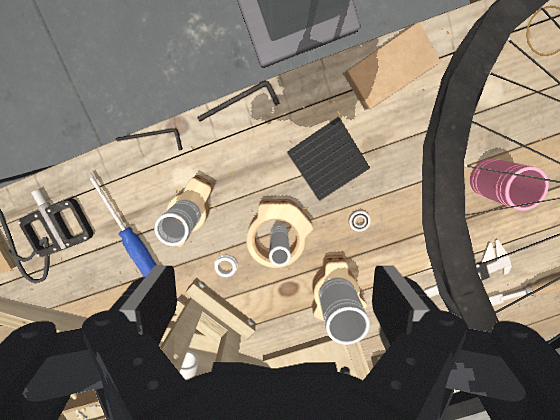

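The wrist view shows the bb_sleeve rim at (173,228), the seat_sleeve at (279,253) in the head_lug ring, the head_sleeve rim at (348,322), the mat at (328,158) and the bearing at (359,220).

```bash
cat >> h.py <<'E'
def annfit(P,ro,ri,it=3):
    f=lambda p:(lambda r:np.maximum(r-ro,0)+np.maximum(ri-r,0))(np.hypot(*(P-p).T))
    s=least_squares(f,np.median(P,0),loss='soft_l1',f_scale=.001,diff_step=1e-4); return s.x.round(4),len(P)
def sel(W,c,r,z0,z1):
    P=W.reshape(-1,3); P=P[~np.isnan(P[:,0])]
    return P[(np.hypot(P[:,0]-c[0],P[:,1]-c[1])<r)&(P[:,2]>z0)&(P[:,2]<z1)]
E
python3 - <<'E'
from h import *
Ws=[('w',cloud('w1')),('s',cloud('scene0')),('side',cloud('side0'))]
G=dict(head=((.6255,-.19),.115,.029,.024),seat=((.5087,-.2435),.095,.014,.010),bb=((.425,-.3585),.103,.0215,.017))
for k,W in Ws:
    print(k,'bench z',np.nanmedian(sel(W,(.46,-.24),.3,-.01,.01)[:,2]))
    for n,(c,zt,ro,ri) in G.items():
        T=sel(W,c,ro+.006,zt-.003,zt+.006)
        if len(T)>20: print(n,annfit(T[:,:2],ro,ri),T[:,2].mean().round(4))
    B=sel(W,(.508,-.244),.06,.008,.026); r=np.hypot(*(B[:,:2]-[.508,-.244]).T)
    I=B[(r>.022)&(r<.037)]; O=B[(r>.040)&(r<.048)]
    for nm,q,rr in(('bore',I,.032),('boss',O,.044)):
        if len(q)>20: print('head_lug',nm,circ(q[:,:2],rr),len(q))
    # top of lugs
    T=sel(W,(.508,-.244),.05,.027,.034); r=np.hypot(*(T[:,:2]-[.508,-.244]).T); T=T[(r>.028)]; print('top',annfit(T[:,:2],.06,.0345))
E
```

```text
w bench z -0.00034621623196320894
head (array([ 0.6244, -0.1893]), 456) 0.1145
seat (array([ 0.5081, -0.2439]), 174) 0.0945
bb (array([ 0.4251, -0.3573]), 366) 0.1023
head_lug bore (array([ 0.50956083, -0.24976292]), np.float64(0.00018911600434001752)) 51
head_lug boss (array([ 0.43577751, -0.29638321]), np.float64(0.0006277316273581857)) 22
top (array([ 0.5096, -0.2496]), 1429)
s bench z 0.0008926140266137805
head (array([ 0.625 , -0.1905]), 263) 0.1153
seat (array([ 0.5087, -0.2443]), 117) 0.0951
bb (array([ 0.4251, -0.3586]), 273) 0.1034
head_lug bore (array([ 0.53056645, -0.2146813 ]), np.float64(0.007040477324348359)) 132
head_lug boss (array([ 0.44287873, -0.30198925]), np.float64(0.0021822749969881497)) 143
top (array([ 0.5092, -0.2499]), 900)
side bench z -0.00018762966524776825
head (array([ 0.6257, -0.1897]), 225) 0.1148
seat (array([ 0.5087, -0.2431]), 73) 0.0945
head_lug bore (array([ 0.50906558, -0.24846808]), np.float64(0.00048081037374089405)) 100
head_lug boss (array([ 0.509188  , -0.24738871]), np.float64(0.0005794637361236851)) 120
top (array([ 0.5097, -0.2484]), 591)
```

Request:
drive_tool --motion "0 0 0 -0.016 -0.032 0.045 100; 0 0 0 -0.016 -0.032 0.045 100; 0 0 0 -0.016 -0.032 0.045 100; 0 0 0 -0.016 -0.032 0.045 100; 0 0 0 0 0 0 100"

```text
clock: 3.08
position: [0.4299, -0.3516, 0.1714]
ee_rot: [0.004, 0.17, 0.985, -0.001]
contact_force: [-0.5, 0.9, 0.3]
width: 0.0854
```

```bash
python3 -c "
from h import *
plan([.4251,-.3578,.067])"
```

```text
t 3.08 pos [ 0.4299 -0.3516  0.1714] yaw 70.4 dw [-0.0048 -0.0062 -0.1044] tool [ 0.0034 -0.0075  0.1043] turn [ 0.02  0.5  -0.  ] q [-0.81  0.28  1.65  0.    1.2  -2.04] w 0.0854 F [-0.5  0.9  0.3]
```

Request:
drive_tool --motion "0 0.5 0 0.003 -0.007 0.03 100; 0 0 0 0 0 0.03 100; 0 0 0 0 0 0.025 100; 0 0 0 0 0 0 100"

```text
clock: 3.58
position: [0.4288, -0.3523, 0.0901]
ee_rot: [0.003, 0.168, 0.986, -0.0]
contact_force: [-0.0, -0.5, -0.7]
width: 0.0854
```

```bash
python3 -c "
from h import *
plan([.4251,-.3578,.067])"
```

```text
t 3.58 pos [ 0.4288 -0.3523  0.0901] yaw 70.7 dw [-0.0037 -0.0055 -0.0231] tool [ 0.0018 -0.0064  0.023 ] turn [ 0.04  0.36 -0.  ] q [-0.82  0.36  1.76  0.    1.02 -2.05] w 0.0854 F [-0.  -0.5 -0.7]
```

Request:
drive_tool --motion "0 0 0 0.002 -0.006 0.008 100; 0 0 0 0.001 -0.004 0.008 100; 0 0 0 0 0 0.008 100; 0 0 0 0 0 0 100"

```text
clock: 4.08
position: [0.4248, -0.3618, 0.0692]
ee_rot: [0.006, 0.167, 0.986, -0.002]
contact_force: [0.2, 0.8, -1.1]
width: 0.0854
```

```bash
python3 -c "
from h import *
plan([.4251,-.3578,.067])"
```

```text
t 4.08 pos [ 0.4248 -0.3618  0.0692] yaw 70.8 dw [ 0.0003  0.004  -0.0022] tool [0.0011 0.0039 0.0021] turn [-0.14  0.75  0.  ] q [-0.83  0.38  1.79  0.    0.96 -2.07] w 0.0854 F [ 0.2  0.8 -1.1]
```

Request:
drive_tool --motion "0 0.7 -0.5 0.001 0.004 0.002 100; 0 0 0 0 0 0 100; 0 0 0 0 0 0 100"

```text
clock: 4.45
position: [0.4255, -0.3577, 0.0673]
ee_rot: [0.0, 0.162, 0.987, -0.001]
contact_force: [-0.1, 0.4, 0.8]
width: 0.0857
```

```bash
python3 -c "
from h import *
plan([.4251,-.3578,.067])
snap('wrist','w2');plan([.4251,-.3578,.067])"
```

```text
t 4.45 pos [ 0.4255 -0.3577  0.0673] yaw 71.3 dw [-0.0004 -0.0001 -0.0003] tool [ 0.0004 -0.0002  0.0003] turn [-0.16  0.04  0.  ] q [-0.82  0.39  1.78 -0.    0.97 -2.07] w 0.0857 F [-0.1  0.4  0.8]
t 4.5 pos [ 0.4255 -0.3577  0.0673] yaw 71.3 dw [-0.0004 -0.0001 -0.0003] tool [ 0.0004 -0.0002  0.0003] turn [-0.15  0.03  0.  ] q [-0.82  0.39  1.78 -0.    0.97 -2.07] w 0.0859 F [ 0.2 -0.2  0.9]
```

View pics/w2.png

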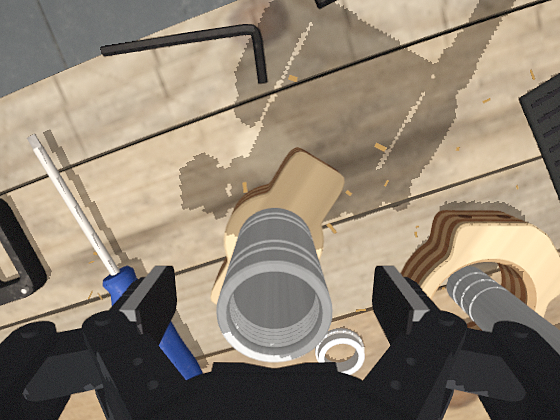

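The sleeve (mouth at 275,310) sits centred between the pads (152 and 400, centre 276). I close the gripper.

Request:
drive_tool --motion "0 0 0 0 0 0 0; 0 0 0 0 0 0 0; 0 0 0 0 0 0 0; 0 0 0 0 0 0 0; 0 0 0 0 0 0 0; 0 0 0 0 0 0 0" --newtons 40

```text
clock: 5.25
position: [0.4256, -0.3577, 0.0677]
ee_rot: [0.0, 0.163, 0.987, -0.001]
contact_force: [-0.1, -0.1, 0.6]
width: 0.042
```

Request:
drive_tool --motion "0 0 0 0 0 -0.03 0; 0 0 0 0 0 -0.05 0; 0 0 0 0 0 -0.03 0; 0 0 0 0 0 0 0"

```text
clock: 5.75
position: [0.4247, -0.3568, 0.1784]
ee_rot: [-0.002, 0.163, 0.987, -0.0]
contact_force: [-0.3, 0.0, -2.1]
width: 0.0418
```

```bash
python3 -c "
from h import *
plan([.427,-.15,.17])"
```

```text
t 5.75 pos [ 0.4247 -0.3568  0.1784] yaw 71.3 dw [ 0.0023  0.2068 -0.0084] tool [0.0641 0.1966 0.0085] turn [-0.05 -0.18 -0.  ] q [-0.82  0.28  1.63 -0.    1.23 -2.07] w 0.0418 F [-0.3  0.  -2.1]
```

Request:
drive_tool --motion "0 0 0 0.008 0.024 0 0; 0 0 0 0.016 0.05 0 0; 0 0 0 0.016 0.05 0 0; 0 0 0 0.016 0.048 0 0; 0 0 0 0.008 0.024 0 0; 0 0 0 0 0 0 0"

```text
clock: 6.5
position: [0.4189, -0.1355, 0.1682]
ee_rot: [-0.011, 0.163, 0.987, 0.006]
contact_force: [0.2, -0.4, -0.8]
width: 0.0416
```

```bash
python3 -c "
from h import *
plan([.427,-.15,.043])"
```

```text
t 6.5 pos [ 0.4189 -0.1355  0.1682] yaw 71.2 dw [ 0.0081 -0.0145 -0.1252] tool [-0.0153 -0.012   0.1248] turn [ 0.43 -1.36  0.01] q [-0.47  0.13  1.86  0.    1.17 -1.72] w 0.0416 F [ 0.2 -0.4 -0.8]
```

Request:
drive_tool --motion "0.4 -1.3 0 -0.012 -0.01 0.03 0; 0 0 0 -0.003 -0.002 0.04 0; 0 0 0 0 0 0.03 0; 0 0 0 0 0 0 0; 0 0 0 0 0 0 0"

```text
clock: 7.12
position: [0.4266, -0.1519, 0.0627]
ee_rot: [-0.002, 0.163, 0.987, -0.0]
contact_force: [1.0, 0.2, -1.3]
width: 0.0415
```

```bash
python3 -c "
from h import *
plan([.427,-.15,.042])"
```

```text
t 7.12 pos [ 0.4266 -0.1519  0.0627] yaw 71.3 dw [ 0.0004  0.0019 -0.0207] tool [0.0002 0.002  0.0207] turn [-0.04 -0.24 -0.  ] q [-0.49  0.27  2.   -0.    0.88 -1.74] w 0.0415 F [ 1.   0.2 -1.3]
```

Request:
drive_tool --motion "0 -0.2 0 0 0 0.012 0; 0 0 0 0 0 0.006 0; 0 0 0 0 0 0 0; 0 0 0 0 0 0 0"

```text
clock: 7.62
position: [0.4283, -0.1531, 0.0458]
ee_rot: [0.002, 0.163, 0.987, -0.001]
contact_force: [-0.3, 0.4, -0.7]
width: 0.0415
```

```bash
python3 -c "
from h import *
plan([.427,-.15,.042])"
```

```text
t 7.62 pos [ 0.4283 -0.1531  0.0458] yaw 71.3 dw [-0.0013  0.0031 -0.0038] tool [0.0022 0.0025 0.0038] turn [-0.1   0.27  0.  ] q [-0.5   0.29  2.03 -0.    0.82 -1.74] w 0.0415 F [-0.3  0.4 -0.7]
```

Request:
drive_tool --motion "0 0.2 0 0 0 0.003 0; 0 0 0 0 0 0.001 0; 0 0 0 0 0 0 0"

```text
clock: 8.0
position: [0.4287, -0.1532, 0.042]
ee_rot: [0.001, 0.163, 0.987, -0.001]
contact_force: [0.4, -0.8, -0.4]
width: 0.042
```

```bash
python3 -c "
from h import *
plan([.427,-.15,.042])"
```

```text
t 8.0 pos [ 0.4287 -0.1532  0.042 ] yaw 71.3 dw [-0.0017  0.0032 -0.    ] tool [0.0026 0.0025 0.    ] turn [-0.11  0.12  0.  ] q [-0.49  0.3   2.03 -0.    0.81 -1.74] w 0.042 F [ 0.4 -0.8 -0.4]
```

Request:
drive_tool --motion "0 0 0 0 0 0 60; 0 0 0 0 0 0 80; 0 0 0 0 0 0 100; 0 0 0 0 0 0 100; 0 0 0 0 0 -0.03 100; 0 0 0 0 0 -0.05 100; 0 0 0 0 0 -0.05 100; 0 0 0 0 0 -0.05 100; 0 0 0 0 0 0 100"

```text
clock: 9.12
position: [0.4285, -0.1529, 0.2276]
ee_rot: [0.001, 0.163, 0.987, -0.001]
contact_force: [0.8, -0.3, -0.5]
width: 0.0852
```

```bash
python3 -c "
from h import *
plan([.5085,-.2437,.2])
snap('scene','s3'); W=cloud('s3')
T=sel(W,(.4285,-.153),.03,.074,.083); print('bb',annfit(T[:,:2],.0215,.017),T[:,2].mean())
im=cv2.imread('pics/s3.png'); cv2.imwrite('pics/s3c.png',cv2.resize(im[140:360,200:410],None,fx=2.7,fy=2.7))"
```

```text
t 9.12 pos [ 0.4285 -0.1529  0.2276] yaw 71.3 dw [ 0.08   -0.0908 -0.0276] tool [-0.1049 -0.0603  0.0279] turn [-0.11  0.12  0.  ] q [-0.49  0.09  1.75 -0.    1.3  -1.74] w 0.0852 F [ 0.8 -0.3 -0.5]
bb (array([ 0.4283, -0.1544]), 194) 0.07721979989823632
```

View pics/s3c.png

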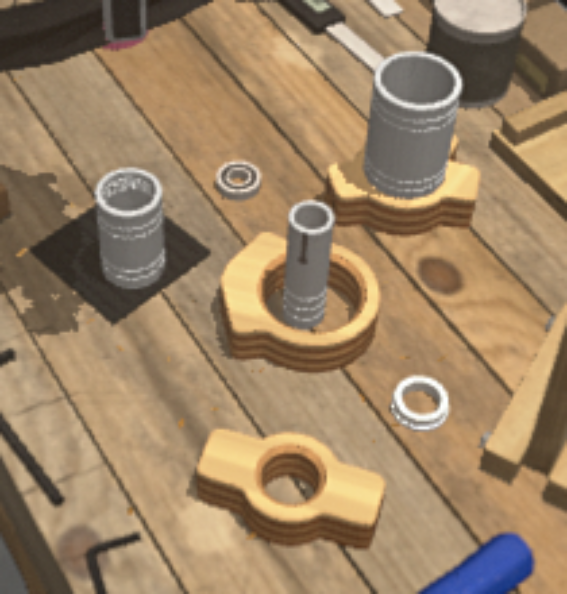

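The bb_sleeve stands on the mat, and the seat_lug bore (crop 292,474) is free.

Request:
drive_tool --motion "0 0 0 -0.035 -0.02 0 100; 0 0 0 -0.035 -0.02 0 100; 0 0 0 -0.033 -0.02 0.02 100; 0 0 0 0 0 0.01 100; 0 0 0 0 0 0 100"

```text
clock: 9.8
position: [0.502, -0.2406, 0.1857]
ee_rot: [-0.009, 0.162, 0.987, 0.003]
contact_force: [1.2, -0.2, -0.1]
width: 0.0856
```

```bash
python3 - <<'E'
from h import *
plan([.5085,-.2437,.05])
snap('wrist','w3')
for f in('s3','w3'):
    W=cloud(f); c=(.425,-.358)
    T=sel(W,c,.029,.027,.033); print(f,'seat_lug top',annfit(T[:,:2],.08,.0205))
    B=sel(W,c,.02,.004,.024); print('bore',circ(B[:,:2],.017),len(B))
    T=sel(W,(.5085,-.2437),.02,.092,.10)
    if len(T)>9: print('seat',annfit(T[:,:2],.014,.01))
    T=sel(W,(.5095,-.249),.05,.027,.034); r=np.hypot(*(T[:,:2]-[.5095,-.249]).T); T=T[(r>.028)]; print('hl top',annfit(T[:,:2],.06,.0345))
E
```

```text
t 9.8 pos [ 0.502  -0.2406  0.1857] yaw 71.3 dw [ 0.0065 -0.0031 -0.1357] tool [-0.0095 -0.0012  0.1356] turn [ 0.18 -1.03  0.  ] q [-0.57  0.29  1.6  -0.    1.27 -1.82] w 0.0856 F [ 1.2 -0.2 -0.1]
s3 seat_lug top (array([ 0.4246, -0.3597]), 616)
bore (array([ 0.44227893, -0.33377266]), np.float64(0.003505248185104927)) 144
seat (array([ 0.5085, -0.2441]), 119)
hl top (array([ 0.5093, -0.2505]), 831)
w3 seat_lug top (array([ 0.4251, -0.3571]), 1972)
bore (array([ 0.42488241, -0.35802837]), np.float64(0.0002738727318117272)) 367
seat (array([ 0.508 , -0.2438]), 568)
hl top (array([ 0.5098, -0.2494]), 3649)
```

View pics/w3.png

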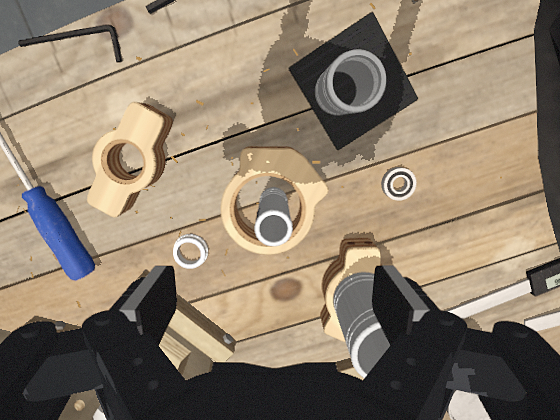

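Request:
drive_tool --motion "0.2 -1 0 -0.009 -0.001 0.02 100; 0 0 0 -0.001 0 0.04 100; 0 0 0 0 0 0.035 100; 0 0 0 0 0 0.015 100; 0 0 0 0 0 0 100"

```text
clock: 10.48
position: [0.5108, -0.2423, 0.0772]
ee_rot: [0.003, 0.161, 0.987, -0.001]
contact_force: [0.5, 0.2, 0.5]
width: 0.0853
```

```bash
python3 -c "
from h import *
plan([.5082,-.2439,.048])"
```

```text
t 10.47 pos [ 0.5108 -0.2423  0.0772] yaw 71.5 dw [-0.0026 -0.0016 -0.0292] tool [ 0.0021 -0.0023  0.0292] turn [-0.1   0.34  0.  ] q [-0.57  0.39  1.76 -0.    0.99 -1.81] w 0.0853 F [0.5 0.2 0.5]
```

Request:
drive_tool --motion "0 0.3 0 0.002 -0.002 0.015 100; 0 0 0 0.001 -0.001 0.012 100; 0 0 0 0 0 0.003 100; 0 0 0 0 0 0 100"

```text
clock: 10.98
position: [0.5086, -0.2455, 0.0482]
ee_rot: [0.003, 0.161, 0.987, -0.002]
contact_force: [-0.2, -0.1, -0.8]
width: 0.0852
```

```bash
python3 -c "
from h import *
plan([.5082,-.2439,.048])"
```

```text
t 10.97 pos [ 0.5086 -0.2455  0.0482] yaw 71.5 dw [-0.0004  0.0016 -0.0002] tool [0.0009 0.0014 0.0002] turn [-0.18  0.34  0.  ] q [-0.57  0.42  1.79 -0.    0.93 -1.82] w 0.0852 F [-0.2 -0.1 -0.8]
```

Request:
drive_tool --motion "-0.2 0.3 0 0.001 0.0015 0 100; 0 0 0 0 0 0 50; 0 0 0 0 0 0 0; 0 0 0 0 0 0 0; 0 0 0 0 0 0 0; 0 0 0 0 0 0 0; 0 0 0 0 0 0 0; 0 0 0 0 0 0 0"

```text
clock: 11.98
position: [0.5089, -0.2441, 0.0493]
ee_rot: [0.001, 0.161, 0.987, -0.0]
contact_force: [0.9, 0.1, 0.3]
width: 0.0267
```

```bash
python3 -c "
from h import *
plan([.4249,-.3578,.16])"
```

```text
t 11.97 pos [ 0.5089 -0.2441  0.0493] yaw 71.5 dw [-0.084  -0.1137  0.1107] tool [ 0.0433 -0.1345 -0.1108] turn [ 0.    0.15 -0.  ] q [-0.57  0.42  1.79  0.    0.93 -1.82] w 0.0267 F [0.9 0.1 0.3]
```

Request:
drive_tool --motion "0 0 0 0 0 -0.03 0; 0 0 0 0 0 -0.04 0; 0 0 0 0 0 -0.02 0; 0 0 0 0.011 -0.035 0 0; 0 0 0 0.014 -0.045 0 0; 0 0 0 0.014 -0.04 0 0; 0 0 0 0.002 -0.006 0 0; 0 0 0 0 0 0 0; 0 0 0 0 0 0 0"

```text
clock: 13.1
position: [0.4282, -0.3511, 0.1405]
ee_rot: [0.0, 0.16, 0.987, 0.001]
contact_force: [0.3, 0.6, -1.1]
width: 0.0266
```

```bash
python3 -c "
from h import *
plan([.4249,-.3578,.12])"
```

```text
t 13.1 pos [ 0.4282 -0.3511  0.1405] yaw 71.6 dw [-0.0033 -0.0067 -0.0205] tool [ 0.0011 -0.0075  0.0204] turn [ 0.13  0.03 -0.  ] q [-0.81  0.31  1.69  0.    1.14 -2.06] w 0.0266 F [ 0.3  0.6 -1.1]
```

Request:
drive_tool --motion "0 0 0 0.001 -0.007 0.02 0; 0 0 0 0 -0.002 0.02 0; 0 0 0 0 0 0.005 0; 0 0 0 0 0 0 0; 0 0 0 0 0 0 0"

```text
clock: 13.72
position: [0.4284, -0.3559, 0.0957]
ee_rot: [0.002, 0.157, 0.988, 0.001]
contact_force: [0.2, -0.2, -0.2]
width: 0.0266
```

```bash
python3 -c "
from h import *
plan([.4249,-.3578,.0493])
snap('wrist','w4'); snap('scene','s4')
W=cloud('s4'); T=sel(W,(.4249,-.3578),.03,.045,.15); print(T[:,2].min(),T[:,2].max(),np.median(T,0))
B=T[(T[:,2]<.085)]; print('body low',circ(B[:,:2],.014),len(B))
im=cv2.imread('pics/s4.png'); cv2.imwrite('pics/s4c.png',cv2.resize(im[230:360,250:370],None,fx=4,fy=4))
"
```

```text
t 13.72 pos [ 0.4284 -0.3559  0.0957] yaw 72.0 dw [-0.0035 -0.0019 -0.0464] tool [ 0.0029 -0.003   0.0463] turn [ 0.15  0.18 -0.  ] q [-0.82  0.36  1.75  0.    1.03 -2.08] w 0.0266 F [ 0.2 -0.2 -0.2]
0.048145278107820544 0.1498538615747821 [ 0.41609455 -0.36660681  0.10101467]
body low (array([ 0.41348639, -0.37552343]), np.float64(0.0026521065667807313)) 244
```

View pics/s4c.png

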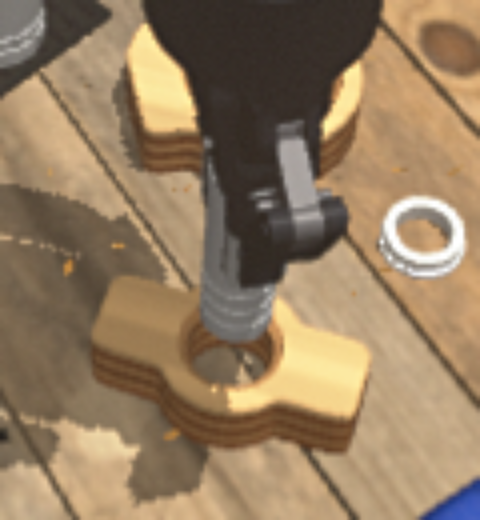

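View pics/w4.png

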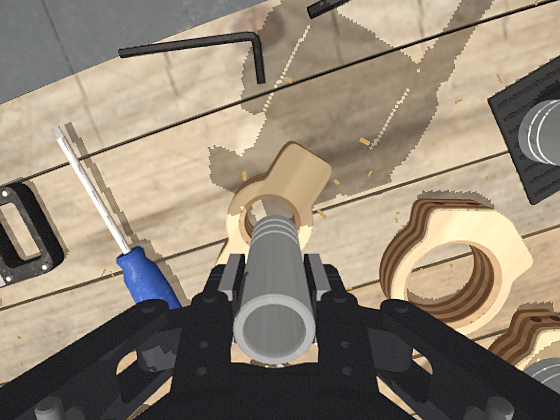

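Request:
drive_tool --motion "0 0 0 0.002 -0.003 0 0; 0 0 0 0 0 0 0; 0 0 0 0 0 0 0"

```text
clock: 14.2
position: [0.4255, -0.3591, 0.0968]
ee_rot: [0.003, 0.157, 0.988, 0.0]
contact_force: [0.0, 0.0, -0.8]
width: 0.0267
```

```bash
python3 -c "
from h import *
plan([.4255,-.358,.0493])"
```

```text
t 14.2 pos [ 0.4255 -0.3591  0.0968] yaw 71.9 dw [-0.      0.0011 -0.0475] tool [0.0006 0.0009 0.0475] turn [ 0.08  0.29 -0.  ] q [-0.83  0.36  1.75  0.    1.03 -2.09] w 0.0267 F [ 0.   0.  -0.8]
```

Request:
drive_tool --motion "0 0.3 0 0.0005 0.001 0.01 0; 0 0 0 0 0 0.012 0; 0 0 0 0 0 0 0"

```text
clock: 14.58
position: [0.425, -0.3576, 0.0728]
ee_rot: [-0.001, 0.157, 0.988, 0.001]
contact_force: [-0.5, 1.4, -2.0]
width: 0.0268
```

```bash
python3 -c "
from h import *
plan([.4255,-.358,.0493])"
```

```text
t 14.57 pos [ 0.425  -0.3576  0.0728] yaw 71.9 dw [ 0.0005 -0.0004 -0.0235] tool [-0.0006 -0.0003  0.0235] turn [ 0.12 -0.08  0.  ] q [-0.83  0.38  1.78  0.    0.99 -2.08] w 0.0268 F [-0.5  1.4 -2. ]
```

Request:
drive_tool --motion "0 0 0 0 0 0.01 0; 0 0 0 0 0 0.01 0; 0 0 0 0 0 0.002 0; 0 0 0 0 0 0 0"

```text
clock: 15.08
position: [0.425, -0.3574, 0.0493]
ee_rot: [-0.001, 0.157, 0.988, 0.001]
contact_force: [-0.7, -0.3, 3.3]
width: 0.0266
```

```bash
python3 -c "
from h import *
plan([.4255,-.358,.0493])"
```

```text
t 15.07 pos [ 0.425  -0.3574  0.0493] yaw 71.9 dw [ 0.0005 -0.0006  0.    ] tool [-0.0007 -0.0004 -0.    ] turn [ 0.14 -0.12  0.  ] q [-0.83  0.41  1.8   0.    0.93 -2.08] w 0.0266 F [-0.7 -0.3  3.3]
```

Bottom reached (3 N upward). I release and rise, then go toward the head_sleeve.

Request:
drive_tool --motion "0 0 0 0 0 0 40; 0 0 0 0 0 0 60; 0 0 0 0 0 0 100; 0 0 0 0 0 0 100; 0 0 0 0 0 -0.03 100; 0 0 0 0 0 -0.05 100; 0 0 0 0 0 -0.05 100; 0 0 0 0 0 -0.05 100; 0 0 0 0 0 0 100"

```text
clock: 16.2
position: [0.4254, -0.3583, 0.2346]
ee_rot: [-0.001, 0.157, 0.988, 0.001]
contact_force: [0.3, 0.5, -0.1]
width: 0.0858
```

```bash
python3 - <<'E'
from h import *
plan([.6247,-.1895,.23])
snap('wrist','w5'); snap('scene','s5')
for f in('w5','s5'):
    W=cloud(f)
    T=sel(W,(.425,-.358),.02,.09,.10); print('seat',annfit(T[:,:2],.014,.01),T[:,2].mean() if len(T) else '')
    T=sel(W,(.6247,-.1895),.036,.112,.12); print('head',annfit(T[:,:2],.029,.024))
    T=sel(W,(.5096,-.2495),.05,.027,.034); r=np.hypot(*(T[:,:2]-[.5096,-.2495]).T); T=T[(r>.028)]; print('hl top',annfit(T[:,:2],.06,.0345))
    B=sel(W,(.5096,-.2495),.036,.005,.024); print('bore',circ(B[:,:2],.032),len(B))
im=cv2.imread('pics/s5.png'); cv2.imwrite('pics/s5c.png',cv2.resize(im[140:360,200:410],None,fx=2.7,fy=2.7))
E
```

```text
t 16.2 pos [ 0.4254 -0.3583  0.2346] yaw 71.9 dw [ 0.1993  0.1688 -0.0046] tool [-0.1371  0.2223  0.0049] turn [ 0.12 -0.08  0.  ] q [-0.83  0.25  1.54  0.    1.36 -2.08] w 0.0858 F [ 0.3  0.5 -0.1]
seat (array([ 0.4239, -0.3573]), 433) 0.09420923463305297
head (array([ 0.6233, -0.1906]), 99)
hl top (array([ 0.5087, -0.25  ]), 2587)
bore (array([ 0.50960576, -0.24970323]), np.float64(0.0002288382554105177)) 498
seat (array([ 0.4242, -0.3578]), 182) 0.09447788842548108
head (array([ 0.6251, -0.1914]), 190)
hl top (array([ 0.5107, -0.2504]), 776)
bore (array([ 0.51031017, -0.24949512]), np.float64(0.0004088170145283357)) 122
```

View pics/s5c.png

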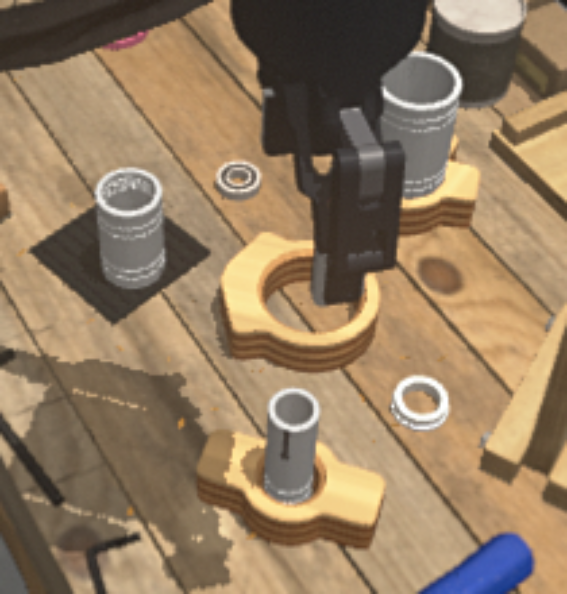

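View pics/w5.png

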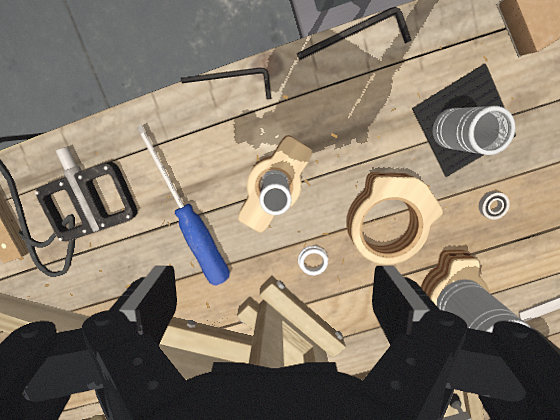

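Request:
drive_tool --motion "0 0 0 0.008 0.025 0 100; 0 0 0 0.013 0.04 0 100; 0 0 0 0.013 0.04 0 100; 0 0 0 0.007 0.035 0 100; 0 0 0 -0.035 0.025 0 100; 0 0 0 -0.046 0.018 0 100; 0 0 0 -0.046 0.015 0 100; 0 0 0 -0.035 0.012 0 100; 0 0 0 0 0 0 100; 0 0 0 0 0 0 100"

```text
clock: 17.55
position: [0.5941, -0.1692, 0.2099]
ee_rot: [-0.023, 0.155, 0.987, 0.014]
contact_force: [0.2, 0.1, 1.0]
width: 0.0851
```

```bash
python3 - <<'E'
from h import *
plan([.625,-.19,.072])
snap('wrist','w6')
W=cloud('w6'); T=sel(W,(.6247,-.1895),.036,.112,.12); print('head',annfit(T[:,:2],.029,.024))
E
```

```text
t 17.55 pos [ 0.5941 -0.1692  0.2099] yaw 72.1 dw [ 0.0309 -0.0208 -0.1379] tool [-0.0427 -0.0131  0.1357] turn [ 1.18 -2.9   0.03] q [-0.4   0.38  1.4   0.02  1.41 -1.66] w 0.0851 F [0.2 0.1 1. ]
head (array([ 0.6249, -0.1898]), 1349)
```

View pics/w6.png

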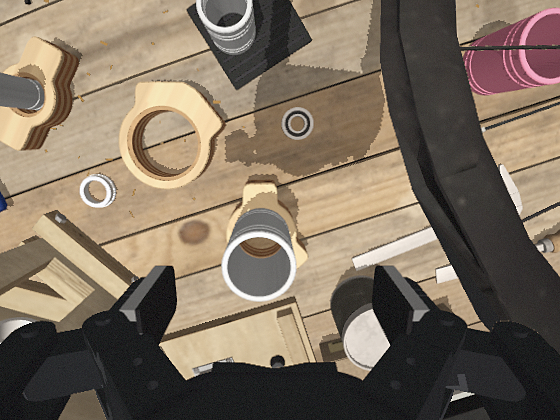

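Request:
drive_tool --motion "1.2 -2.9 0 -0.03 -0.01 0 100; 0 0 0 -0.012 -0.004 0.02 100; 0 0 0 0 0 0.02 100; 0 0 0 0 0 0 100"

```text
clock: 18.1
position: [0.6246, -0.1949, 0.165]
ee_rot: [-0.003, 0.157, 0.988, 0.001]
contact_force: [-0.8, 0.1, 0.5]
width: 0.0851
```

```bash
python3 - <<'E'
from h import *
plan([.6249,-.1898,.072])
E
```

```text
t 18.1 pos [ 0.6246 -0.1949  0.165 ] yaw 72.0 dw [ 0.0003  0.0051 -0.093 ] tool [0.0006 0.0048 0.093 ] turn [ 0.05 -0.38  0.  ] q [-0.41  0.44  1.42  0.    1.29 -1.67] w 0.0851 F [-0.8  0.1  0.5]
```

Request:
drive_tool --motion "0 -0.4 0 0 0.004 0.01 100; 0 0 0 0 0.001 0.02 100; 0 0 0 0 0 0.015 100; 0 0 0 0 0 0 100"

```text
clock: 18.6
position: [0.6251, -0.1892, 0.1186]
ee_rot: [0.0, 0.157, 0.988, 0.001]
contact_force: [-0.0, -0.2, 0.2]
width: 0.0856
```

```bash
python3 - <<'E'
from h import *
plan([.6249,-.1898,.072])
E
```

```text
t 18.6 pos [ 0.6251 -0.1892  0.1186] yaw 71.9 dw [-0.0002 -0.0006 -0.0466] tool [ 0.     -0.0007  0.0466] turn [ 0.1   0.02 -0.  ] q [-0.4   0.47  1.5   0.    1.18 -1.66] w 0.0856 F [-0.  -0.2  0.2]
```

Request:
drive_tool --motion "0 0 0 0 -0.0005 0.015 100; 0 0 0 0 0 0.02 100; 0 0 0 0 0 0.01 100; 0 0 0 0 0 0.001 100; 0 0 0 0 0 0 100"

```text
clock: 19.23
position: [0.6264, -0.1903, 0.072]
ee_rot: [0.002, 0.157, 0.988, 0.0]
contact_force: [0.1, 0.0, 0.8]
width: 0.0852
```

```bash
python3 - <<'E'
from h import *
plan([.6249,-.1898,.072])
E
```

```text
t 19.23 pos [ 0.6264 -0.1903  0.072 ] yaw 71.9 dw [-0.0015  0.0005  0.    ] tool [ 0.0016 -0.     -0.0001] turn [ 0.08  0.25 -0.  ] q [-0.4   0.51  1.55  0.    1.08 -1.66] w 0.0852 F [0.1 0.  0.8]
```

Request:
drive_tool --motion "0 0.2 0 0.0015 0 0 100; 0 0 0 0 0 0 0; 0 0 0 0 0 0 0; 0 0 0 0 0 0 0; 0 0 0 0 0 0 0; 0 0 0 0 0 0 0" --newtons 45

```text
clock: 19.98
position: [0.6259, -0.1901, 0.0738]
ee_rot: [0.002, 0.157, 0.988, 0.0]
contact_force: [-0.6, 0.1, -0.4]
width: 0.0567
```

```bash
python3 - <<'E'
from h import *
plan([.5097,-.2496,.13])
E
```

```text
t 19.98 pos [ 0.6259 -0.1901  0.0738] yaw 71.9 dw [-0.1162 -0.0595  0.0562] tool [ 0.0918 -0.0925 -0.0566] turn [ 0.06  0.22 -0.  ] q [-0.4   0.5   1.55  0.    1.08 -1.66] w 0.0567 F [-0.6  0.1 -0.4]
```

Request:
drive_tool --motion "0 0 0 0 0 -0.03 0; 0 0 0 0 0 -0.03 0; 0 0 0 0.018 -0.018 0 0; 0 0 0 0.028 -0.028 0 0; 0 0 0 0.028 -0.028 0 0; 0 0 0 0.014 -0.014 0 0; 0 0 0 0 0 0 0; 0 0 0 0 0 0 0"

```text
clock: 20.98
position: [0.5117, -0.2464, 0.1318]
ee_rot: [-0.0, 0.157, 0.988, 0.002]
contact_force: [0.8, -0.1, -2.3]
width: 0.057
```

```bash
python3 - <<'E'
from h import *
plan([.5107,-.2499,.0438])
snap('wrist','w7')
snap('side','d7'); snap('scene','s7')
for f in('w7','d7','s7'):
    W=cloud(f); B=sel(W,(.626,-.19),.029,.004,.022); print('bb bore',circ(B[:,:2],.0245),len(B))
    T=sel(W,(.625,-.191),.036,.027,.033); r=np.hypot(*(T[:,:2]-[.625,-.191]).T); T=T[r>.02]; print(annfit(T[:,:2],.06,.028))
E
```

```text
t 20.98 pos [ 0.5117 -0.2464  0.1318] yaw 72.0 dw [-0.001  -0.0035 -0.088 ] tool [-0.0002 -0.0039  0.088 ] turn [ 0.18 -0.05  0.  ] q [-0.57  0.34  1.67  0.    1.13 -1.83] w 0.057 F [ 0.8 -0.1 -2.3]
bb bore (array([ 0.62520117, -0.18975629]), np.float64(0.00010412402501694742)) 29
(array([ 0.6211, -0.1285]), 534)
bb bore (array([ 0.59062652, -0.16316727]), np.float64(0.005326335246956918)) 93
(array([ 0.6281, -0.1893]), 294)
bb bore (array([ 0.66194744, -0.16360066]), np.float64(0.00351705430639492)) 138
(array([ 0.6227, -0.1892]), 318)
```

View pics/w7.png

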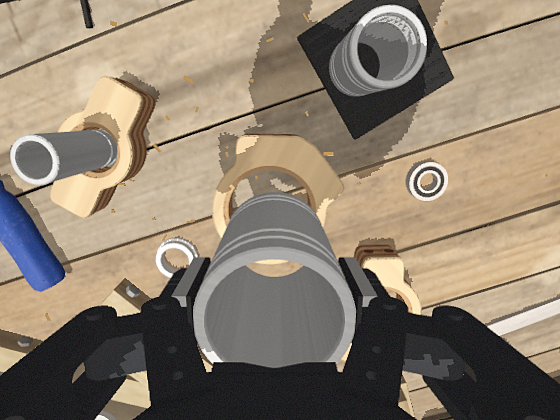

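Request:
drive_tool --motion "0.2 0 0 0 -0.0035 0.01 0; 0 0 0 0 -0.0005 0.025 0; 0 0 0 0 0 0.012 0; 0 0 0 0 0 0 0; 0 0 0 0 0 0 0"

```text
clock: 21.75
position: [0.5126, -0.2497, 0.0822]
ee_rot: [-0.0, 0.155, 0.988, -0.001]
contact_force: [-0.0, 0.6, -2.1]
width: 0.0569
```

```bash
python3 - <<'E'
from h import *
plan([.5107,-.2499,.0438])
E
```

```text
t 21.75 pos [ 0.5126 -0.2497  0.0822] yaw 72.2 dw [-0.0019 -0.0002 -0.0384] tool [ 0.0017 -0.0007  0.0384] turn [-0.07 -0.02 -0.  ] q [-0.57  0.39  1.73 -0.    1.02 -1.83] w 0.0569 F [-0.   0.6 -2.1]
```

Request:
drive_tool --motion "0 0 0 0.0017 -0.0007 0 0; 0 0 0 0 0 0.01 0; 0 0 0 0 0 0.01 0; 0 0 0 0 0 0 0"

```text
clock: 22.25
position: [0.5113, -0.2504, 0.0623]
ee_rot: [0.001, 0.155, 0.988, -0.001]
contact_force: [0.4, -0.4, -2.4]
width: 0.057
```

```bash
python3 - <<'E'
from h import *
plan([.5107,-.2499,.0438])
E
```

```text
t 22.25 pos [ 0.5113 -0.2504  0.0623] yaw 72.2 dw [-0.0006  0.0005 -0.0185] tool [0.0008 0.0003 0.0185] turn [-0.11  0.13  0.  ] q [-0.58  0.41  1.76 -0.    0.97 -1.84] w 0.057 F [ 0.4 -0.4 -2.4]
```

In the bore (bottom ~18 mm) without contact; going on down.

Request:
drive_tool --motion "0 0 0 0.0007 0.0003 0.008 0; 0 0 0 0 0 0.007 0; 0 0 0 0 0 0.003 0; 0 0 0 0 0 0.0005 0; 0 0 0 0 0 0 0"

```text
clock: 22.88
position: [0.5111, -0.2502, 0.0438]
ee_rot: [0.001, 0.155, 0.988, -0.001]
contact_force: [-0.1, -0.4, -1.8]
width: 0.0569
```

```bash
python3 - <<'E'
from h import *
plan([.5107,-.2499,.0438])
E
```

```text
t 22.88 pos [ 0.5111 -0.2502  0.0438] yaw 72.2 dw [-0.0004  0.0003 -0.    ] tool [0.0004 0.0001 0.    ] turn [-0.13  0.18  0.  ] q [-0.58  0.43  1.78 -0.    0.92 -1.84] w 0.0569 F [-0.1 -0.4 -1.8]
```

Request:
drive_tool --motion "0 0 0 0 0 0.001 0; 0 0 0 0 0 0 75; 0 0 0 0 0 0 100; 0 0 0 0 0 0 100; 0 0 0 0 0 -0.03 100; 0 0 0 0 0 -0.05 100; 0 0 0 0 0 -0.05 100; 0 0 0 0 0 -0.04 100; 0 0 0 0 0 0 100"

```text
clock: 24.0
position: [0.5114, -0.2502, 0.2178]
ee_rot: [0.002, 0.155, 0.988, -0.002]
contact_force: [0.5, 0.4, -0.5]
width: 0.0853
```

```bash
python3 - <<'E'
from h import *
plan([.4285,-.154,.2])
snap('wrist','w8');snap('side','d8');snap('scene','s8')
for f in('w8','d8','s8'):
    W=cloud(f); B=sel(W,(.625,-.19),.029,.004,.022)
    if len(B)>9: print('bb bore',circ(B[:,:2],.0245),len(B))
    T=sel(W,(.625,-.19),.036,.027,.033); r=np.hypot(*(T[:,:2]-[.625,-.19]).T); T=T[r>.02]
    if len(T)>9:print('bb top',annfit(T[:,:2],.06,.028))
    T=sel(W,(.51,-.25),.036,.082,.09)
    if len(T)>9:print('head',annfit(T[:,:2],.029,.024),T[:,2].mean())
    T=sel(W,(.4285,-.154),.03,.074,.083)
    if len(T)>9:print('bb',annfit(T[:,:2],.0215,.017),T[:,2].mean())
E
```

```text
t 24.0 pos [ 0.5114 -0.2502  0.2178] yaw 72.2 dw [-0.0829  0.0962 -0.0178] tool [0.1085 0.0662 0.0172] turn [-0.14  0.24  0.  ] q [-0.58  0.27  1.54 -0.    1.32 -1.84] w 0.0853 F [ 0.5  0.4 -0.5]
bb bore (array([ 0.62456523, -0.1893921 ]), np.float64(0.0002598454757841359)) 326
bb top (array([ 0.6247, -0.1889]), 1309)
head (array([ 0.5104, -0.2507]), 1131) 0.0845094160412278
bb (array([ 0.4278, -0.1533]), 960) 0.07645526104459882
bb bore (array([ 0.59149004, -0.16161321]), np.float64(0.005303763541839344)) 91
bb top (array([ 0.6503, -0.1831]), 307)
head (array([ 0.5113, -0.25  ]), 202) 0.08475429974798646
bb (array([ 0.4284, -0.1531]), 91) 0.0767247046857521
bb bore (array([ 0.65397336, -0.15656117]), np.float64(0.004817039000380524)) 161
bb top (array([ 0.6239, -0.1915]), 418)
head (array([ 0.5108, -0.2512]), 302) 0.08537205406742208
bb (array([ 0.4285, -0.1541]), 185) 0.0771962955445448
```

View pics/w8.png

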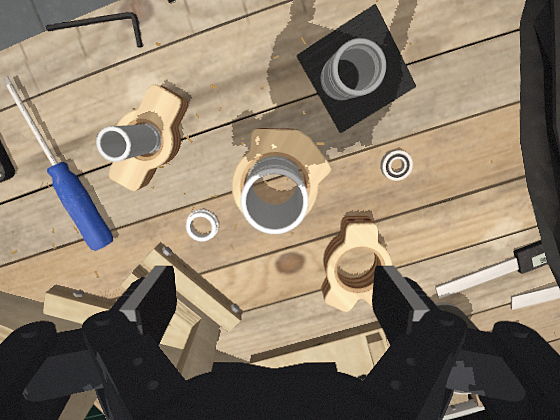

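The head_sleeve is down in the head_lug (rim at 276,200, top 85 mm); the bb_lug bore is empty at (356,268). I fetch the bb_sleeve from the mat.

Request:
drive_tool --motion "0 0 0 0.02 0.012 0 100; 0 0 0 0.035 0.021 0 100; 0 0 0 0.035 0.021 0 100; 0 0 0 0.016 0.012 0 100; 0 0 0 0 0 0.03 100; 0 0 0 0 0 0 100"

```text
clock: 24.9
position: [0.422, -0.1486, 0.1742]
ee_rot: [-0.01, 0.155, 0.988, 0.003]
contact_force: [0.5, -0.5, 0.6]
width: 0.0857
```

```bash
python3 - <<'E'
from h import *
plan([.4284,-.1536,.042])
E
```

```text
t 24.9 pos [ 0.422  -0.1486  0.1742] yaw 72.1 dw [ 0.0064 -0.005  -0.1322] tool [-0.0104 -0.0032  0.132 ] turn [ 0.2  -1.21  0.  ] q [-0.49  0.14  1.84 -0.    1.19 -1.75] w 0.0857 F [ 0.5 -0.5  0.6]
```

Request:
drive_tool --motion "0.2 -1.2 0 -0.0075 -0.003 0.02 100; 0 0 0 0 0 0.03 100; 0 0 0 0 0 0.015 100; 0 0 0 0 0 0 100; 0 0 0 0 0 0 100"

```text
clock: 25.52
position: [0.4341, -0.1577, 0.1104]
ee_rot: [0.004, 0.156, 0.988, -0.002]
contact_force: [-0.0, 0.4, 0.0]
width: 0.0852
```

```bash
python3 - <<'E'
from h import *
plan([.4284,-.1536,.042])
E
```

```text
t 25.52 pos [ 0.4341 -0.1577  0.1104] yaw 72.1 dw [-0.0057  0.0041 -0.0684] tool [0.0072 0.0023 0.0683] turn [-0.12  0.46  0.  ] q [-0.5   0.21  1.93 -0.    0.99 -1.76] w 0.0852 F [-0.   0.4  0. ]
```

Request:
drive_tool --motion "0 0.4 0 0.0065 0.002 0 100; 0 0 0 0 0 0 100; 0 0 0 0 0 0.01 100; 0 0 0 0 0 0 100"

```text
clock: 26.02
position: [0.4294, -0.1542, 0.1017]
ee_rot: [0.002, 0.156, 0.988, -0.002]
contact_force: [-0.5, -0.1, -0.1]
width: 0.0855
```

```bash
python3 - <<'E'
from h import *
plan([.4284,-.1536,.042])
E
```

```text
t 26.02 pos [ 0.4294 -0.1542  0.1017] yaw 72.1 dw [-0.001   0.0006 -0.0597] tool [0.0014 0.0004 0.0597] turn [-0.16  0.26  0.  ] q [-0.5   0.21  1.95 -0.    0.97 -1.75] w 0.0855 F [-0.5 -0.1 -0.1]
```

Request:
drive_tool --motion "0 0.2 0 0.0014 0.0004 0.02 100; 0 0 0 0 0 0.025 100; 0 0 0 0 0 0.013 100; 0 0 0 0 0 0.002 100; 0 0 0 0 0 0 100"

```text
clock: 26.65
position: [0.4296, -0.1543, 0.0408]
ee_rot: [0.002, 0.156, 0.988, -0.002]
contact_force: [-0.0, -0.4, 0.3]
width: 0.0856
```

```bash
python3 - <<'E'
from h import *
plan([.4284,-.1536,.042])
E
```

```text
t 26.65 pos [ 0.4296 -0.1543  0.0408] yaw 72.1 dw [-0.0012  0.0007  0.0012] tool [ 0.0014  0.0003 -0.0012] turn [-0.19  0.21  0.  ] q [-0.5   0.3   2.03 -0.    0.81 -1.75] w 0.0856 F [-0.  -0.4  0.3]
```

Request:
drive_tool --motion "-0.2 0.2 0 0.001 0 -0.001 100; 0 0 0 0 0 0 0; 0 0 0 0 0 0 0; 0 0 0 0 0 0 0; 0 0 0 0 0 0 0; 0 0 0 0 0 0 0; 0 0 0 0 0 0 0" --newtons 40

```text
clock: 27.52
position: [0.4299, -0.1547, 0.0437]
ee_rot: [0.002, 0.156, 0.988, -0.001]
contact_force: [0.8, -0.1, -0.0]
width: 0.041
```

```bash
python3 - <<'E'
from h import *
plan([.6248,-.1895,.16])
E
```

```text
t 27.52 pos [ 0.4299 -0.1547  0.0437] yaw 72.1 dw [ 0.1949 -0.0348  0.1163] tool [-0.1966  0.0268 -0.1155] turn [-0.02  0.23  0.  ] q [-0.5   0.29  2.03  0.    0.82 -1.76] w 0.041 F [ 0.8 -0.1 -0. ]
```

Request:
drive_tool --motion "0 0 0 0 0 -0.03 0; 0 0 0 0 0 -0.045 0; 0 0 0 0 0 -0.035 0; 0 0 0 -0.025 -0.015 0 0; 0 0 0 -0.03 -0.012 0 0; 0 0 0 -0.037 0.01 0 0; 0 0 0 -0.037 0.012 0 0; 0 0 0 -0.037 0.012 0 0; 0 0 0 -0.018 0.005 0 0; 0 0 0 0 0 0 0; 0 0 0 0 0 0 0"

```text
clock: 28.9
position: [0.6093, -0.1995, 0.1525]
ee_rot: [-0.003, 0.156, 0.988, 0.001]
contact_force: [-0.0, -0.8, -1.0]
width: 0.0413
```

```bash
python3 - <<'E'
from h import *
plan([.6264,-.1904,.0397])
E
```

```text
t 28.9 pos [ 0.6093 -0.1995  0.1525] yaw 72.1 dw [ 0.0171  0.0091 -0.1128] tool [-0.0142  0.0139  0.1127] turn [ 0.02 -0.37  0.  ] q [-0.42  0.43  1.47 -0.    1.25 -1.68] w 0.0413 F [-0.  -0.8 -1. ]
```

Request:
drive_tool --motion "0 -0.3 0 -0.013 0.014 0.02 0; 0 0 0 0 0 0.02 0; 0 0 0 0 0 0.02 0; 0 0 0 0 0 0 0; 0 0 0 0 0 0 0"

```text
clock: 29.52
position: [0.625, -0.1869, 0.0877]
ee_rot: [-0.001, 0.157, 0.988, 0.001]
contact_force: [0.4, 0.1, -0.5]
width: 0.0414
```

```bash
python3 - <<'E'
from h import *
plan([.6264,-.1904,.0397])
snap('wrist','w9'); snap('scene','s9')
im=cv2.imread('pics/s9.png'); cv2.imwrite('pics/s9c.png',cv2.resize(im[120:250,290:410],None,fx=4,fy=4))
E
```

```text
t 29.52 pos [ 0.625  -0.1869  0.0877] yaw 72.0 dw [ 0.0014 -0.0035 -0.048 ] tool [-0.0025 -0.0031  0.048 ] turn [ 0.13 -0.17  0.  ] q [-0.4   0.49  1.53  0.    1.12 -1.66] w 0.0414 F [ 0.4  0.1 -0.5]
```

View pics/w9.png

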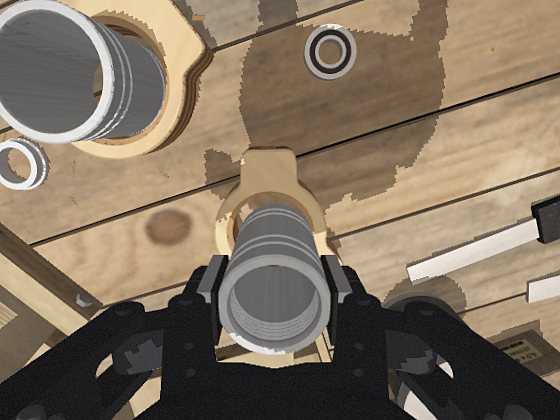

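View pics/s9c.png

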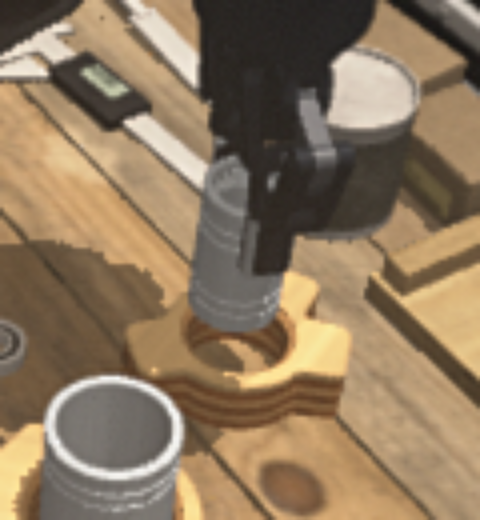

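The sleeve is held straight just above the bb_lug bore (mouth at 275,305 in the wrist view). I measure its rim.

Request:
drive_tool --motion "0 0 0 -0.0025 -0.003 0 0; 0 0 0 0 0 0 0; 0 0 0 0 0 0 0"

```text
clock: 30.0
position: [0.6276, -0.1915, 0.0899]
ee_rot: [0.001, 0.157, 0.988, 0.001]
contact_force: [-0.3, 0.3, -2.4]
width: 0.0416
```

```bash
python3 - <<'E'
from h import *
plan([.6264,-.1904,.0397])
snap('wrist','w10'); W=cloud('w10')
p=get_state()['position']
T=sel(W,p,.035,p[2]+.030,p[2]+.0365); print('rim',annfit(T[:,:2],.0215,.017),T[:,2].max())
T=sel(W,(.6248,-.1895),.036,.027,.033); r=np.hypot(*(T[:,:2]-[.6248,-.1895]).T); T=T[r>.02];print('bb top',annfit(T[:,:2],.06,.028))
E
```

```text
t 30.0 pos [ 0.6276 -0.1915  0.0899] yaw 72.0 dw [-0.0012  0.0011 -0.0502] tool [0.0015 0.0006 0.0502] turn [ 0.11  0.05 -0.  ] q [-0.4   0.49  1.52  0.    1.12 -1.66] w 0.0416 F [-0.3  0.3 -2.4]
rim (array([ 0.6241, -0.1909]), 4525) 0.12636209144344968
bb top (array([ 0.6288, -0.1911]), 3272)
```

Request:
drive_tool --motion "0 0 0 0.0015 0.0005 0.01 0; 0 0 0 0 0 0.008 0; 0 0 0 0 0 0 0"

```text
clock: 30.42
position: [0.6258, -0.1903, 0.0702]
ee_rot: [0.0, 0.157, 0.988, 0.001]
contact_force: [0.7, 0.2, -0.8]
width: 0.0412
```

```bash
python3 - <<'E'
from h import *
plan([.6264,-.1904,.0397])
E
```

```text
t 30.43 pos [ 0.6258 -0.1903  0.0702] yaw 72.0 dw [ 0.0006 -0.0001 -0.0305] tool [-0.0006  0.      0.0305] turn [ 0.11 -0.    0.  ] q [-0.4   0.51  1.55  0.    1.08 -1.66] w 0.0412 F [ 0.7  0.2 -0.8]
```

Request:
drive_tool --motion "0 0 0 -0.0005 0 0.008 0; 0 0 0 0 0 0.008 0; 0 0 0 0 0 0 0"

```text
clock: 30.8
position: [0.6262, -0.1903, 0.0526]
ee_rot: [-0.0, 0.157, 0.988, 0.001]
contact_force: [0.3, -0.7, -0.6]
width: 0.0414
```

```bash
python3 - <<'E'
from h import *
plan([.6264,-.1904,.0397])
E
```

```text
t 30.8 pos [ 0.6262 -0.1903  0.0526] yaw 72.0 dw [ 0.0002 -0.0001 -0.0129] tool [-0.0002 -0.      0.0129] turn [ 0.11 -0.05  0.  ] q [-0.4   0.53  1.57  0.    1.05 -1.66] w 0.0414 F [ 0.3 -0.7 -0.6]
```

Request:
drive_tool --motion "0 0 0 0 0 0.007 0; 0 0 0 0 0 0.005 0; 0 0 0 0 0 0.001 0; 0 0 0 0 0 0 0"

```text
clock: 31.3
position: [0.6269, -0.1905, 0.0398]
ee_rot: [0.001, 0.157, 0.988, 0.001]
contact_force: [0.3, 0.3, -1.1]
width: 0.0415
```

```bash
python3 - <<'E'
from h import *
plan([.6264,-.1904,.0397])
E
```

```text
t 31.3 pos [ 0.6269 -0.1905  0.0398] yaw 72.0 dw [-0.0005  0.0001 -0.0001] tool [ 0.0005 -0.      0.0001] turn [ 0.11  0.05 -0.  ] q [-0.4   0.54  1.58  0.    1.02 -1.66] w 0.0415 F [ 0.3  0.3 -1.1]
```

Request:
drive_tool --motion "0 0 0 0 0 0 60; 0 0 0 0 0 0 80; 0 0 0 0 0 0 100; 0 0 0 0 0 0 100; 0 0 0 0 0 -0.03 100; 0 0 0 0 0 -0.05 100; 0 0 0 0 0 -0.05 100; 0 0 0 0 0 -0.05 100; 0 0 0 0 0 0 100; 0 0 0 0 0 0 100"

```text
clock: 32.55
position: [0.6262, -0.1907, 0.2241]
ee_rot: [-0.0, 0.157, 0.988, 0.001]
contact_force: [0.3, -0.6, 0.0]
width: 0.0854
```

```bash
python3 - <<'E'
from h import *
plan([.5,-.2,.3])
for n,f in(('wrist','w11'),('scene','s11'),('side','d11')): snap(n,f)
for f in('w11','d11','s11'):
    W=cloud(f); print(f)
    for n,c,L,ro,ri in(('head',(.5105,-.2505),.085,.029,.024),('bb',(.625,-.1895),.073,.0215,.017),('seat',(.4242,-.3576),.095,.014,.010)):
        T=sel(W,c,ro+.008,L-.004,L+.006)
        if len(T)>15:print(n,annfit(T[:,:2],ro,ri),len(T),T[:,2].mean().round(4))
    for n,c,r0 in(('hl',(.5097,-.2496),.0345),('bl',(.6248,-.1895),.028),('sl',(.4249,-.3578),.0205)):
        T=sel(W,c,r0+.008,.027,.033); r=np.hypot(*(T[:,:2]-c).T); T=T[r>r0-.005]
        if len(T)>15:print(n,annfit(T[:,:2],.08,r0))
im=cv2.imread('pics/s11.png'); cv2.imwrite('pics/s11c.png',cv2.resize(im[140:360,200:410],None,fx=2.7,fy=2.7))
im=cv2.imread('pics/d11.png'); cv2.imwrite('pics/d11c.png',cv2.resize(im[140:280,190:330],None,fx=4,fy=4))
E
```

```text
t 32.55 pos [ 0.6262 -0.1907  0.2241] yaw 72.0 dw [-0.1262 -0.0093  0.0759] tool [ 0.1172 -0.0478 -0.0759] turn [ 0.12 -0.04  0.  ] q [-0.4   0.4   1.33  0.    1.41 -1.66] w 0.0854 F [ 0.3 -0.6  0. ]
w11
head (array([ 0.5107, -0.2502]), 1430) 1430 0.0842
bb (array([ 0.6247, -0.1896]), 697) 697 0.0724
seat (array([ 0.4248, -0.3561]), 169) 169 0.0934
hl (array([ 0.5003, -0.2684]), 1593)
bl (array([ 0.6286, -0.191 ]), 1473)
sl (array([ 0.4026, -0.386 ]), 1310)
d11
head (array([ 0.5113, -0.2501]), 220) 220 0.0846
bb (array([ 0.6253, -0.189 ]), 145) 145 0.0724
hl (array([ 0.5053, -0.2469]), 321)
bl (array([ 0.5676, -0.2052]), 188)
s11
head (array([ 0.5107, -0.2512]), 325) 325 0.0851
bb (array([ 0.6248, -0.1901]), 176) 176 0.0732
seat (array([ 0.4243, -0.3579]), 169) 169 0.0949
hl (array([ 0.5353, -0.2209]), 414)
bl (array([ 0.6276, -0.1871]), 294)
sl (array([ 0.4473, -0.3262]), 439)
```

View pics/s11c.png

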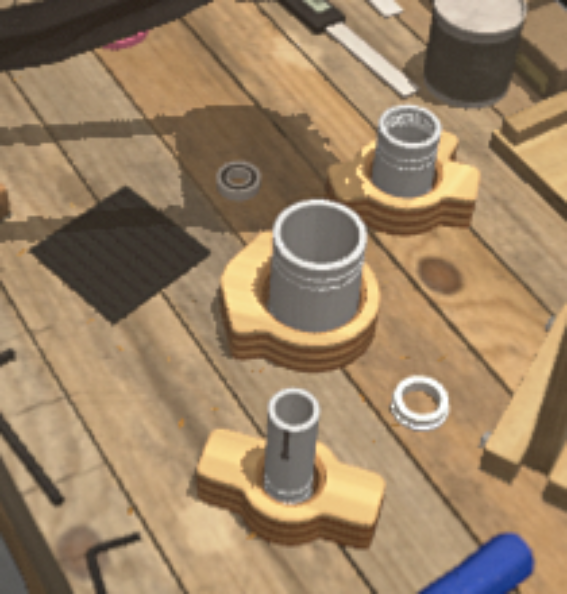

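View pics/w11.png

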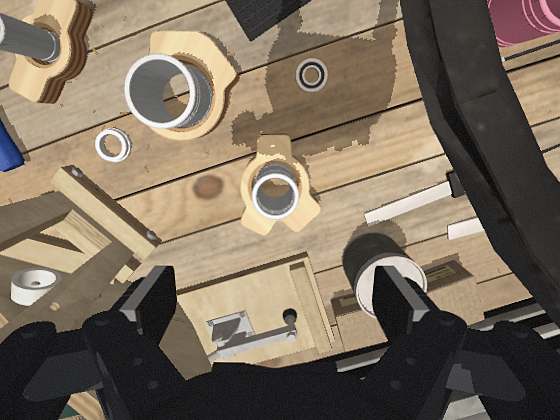

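All three sleeves stand down in their own lugs: in the scene crop the head rim is at (320,235), bb at (409,125) and seat at (293,408). The bearing is still at its old pixel (238,178). The gripper is clear, so I hand in.

```bash
python3 -c "
from rig import sign_off; print(sign_off())"
```

```text
the job is handed in; nothing more can be done
None
```

The job is handed in, and my last checks showed each sleeve standing in its own lug. I set the bb_sleeve aside on the mat. Then I moved the seat_sleeve to the seat_lug, the head_sleeve to the head_lug, and the bb_sleeve from the mat to the bb_lug. It took about 33 s of the 112 s.

- **Height:** the rim tops read 84–85 mm (head), 72–73 mm (bb) and 93–95 mm (seat). That matches the sleeve lengths of 85, 73 and 95 mm, so all three stand on the bench.
- **Centring:** each sleeve axis is within about 2 mm of the bore centre I measured while that lug was open enough to see into.
- **Bearing and arm:** the ball bearing shows at the same place in the picture as at the start. The gripper was well clear and touching nothing at hand-in.
- **Checks that disagreed:** the repeat fits of the lug rims with the sleeves standing in them were off by up to about 60 mm. The sleeves hide part of the rims, so I did not use them. One rim fit of the bb_sleeve in the gripper, just before it went in, was also spoilt, so I lowered that sleeve by the arm's own position reading. It went down without contact force.

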